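# Line up the reagent bottles by height on the staging rail

## Task

Line up the four brown and white bottles on the pads of the low metal rail in order of height, one standing upright in the middle of each pad: the tallest on the pad next to the green end stop, then each shorter one in turn, the small brown vial last. Tip none of them over, and leave the small bench timer that lies among them where it is.

Things in the scene. Friction and masses are not known exactly. Their poses are not given: they have to be found in the camera images.
- amber_bottle: Amber-brown bottle with a white cap and a green and white label, the tallest: 48 mm diameter, 90 mm high; body straight-sided up to about 55 mm; all weigh under 0.1 kg. Origin: centre of the underside, z up; round about z, yaw means nothing. Starts standing loose on the worktop behind the rail.
- orange_bottle: White bottle with an orange cap and an orange label band, second tallest: 38 mm diameter, 75 mm high; straight-sided up to about 45 mm. Origin: centre of the underside, z up; round about z, yaw means nothing. Starts standing loose on the worktop behind the rail.
- red_bottle: White bottle with a red cap and a red label band, third: 32 mm diameter, 60 mm high; straight-sided up to about 36 mm. Origin: centre of the underside, z up; round about z, yaw means nothing. Starts standing loose on the worktop behind the rail.
- brown_vial: Small brown vial with a black cap, the shortest: 22 mm diameter, 44 mm high; straight-sided up to about 28 mm. Origin: centre of the underside, z up; round about z, yaw means nothing. Starts standing loose on the worktop behind the rail.
- pad_a: Fixed black rubber pad with a white ring, 60 mm across, 3 mm thick, on a low aluminium rail (74 x 400 mm, 10 mm high; four pads 80 mm apart in a row; place and yaw vary). Origin: centre of its underside, 10 mm above the worktop; its top is 3 mm higher; its y axis runs along the row, from pad_d to pad_a. pad_a is the pad at the left (+y) end of the rail.
- pad_b: Fixed black rubber pad with a white ring, 60 mm across, 3 mm thick, on a low aluminium rail (74 x 400 mm, 10 mm high; four pads 80 mm apart in a row; place and yaw vary). Origin: centre of its underside, 10 mm above the worktop; its top is 3 mm higher; its y axis runs along the row, from pad_d to pad_a. pad_b is second from the left.
- pad_c: Fixed black rubber pad with a white ring, 60 mm across, 3 mm thick, on a low aluminium rail (74 x 400 mm, 10 mm high; four pads 80 mm apart in a row; place and yaw vary). Origin: centre of its underside, 10 mm above the worktop; its top is 3 mm higher; its y axis runs along the row, from pad_d to pad_a. pad_c is third from the left.
- pad_d: Fixed black rubber pad with a white ring, 60 mm across, 3 mm thick, on a low aluminium rail (74 x 400 mm, 10 mm high; four pads 80 mm apart in a row; place and yaw vary). Origin: centre of its underside, 10 mm above the worktop; its top is 3 mm higher; its y axis runs along the row, from pad_d to pad_a. pad_d is the pad at the right (-y) end.
- green_stop: Fixed green plastic end stop, 62 x 20 x 18 mm, on one end of the rail (left or right, it changes), its centre 62 mm beyond the nearest pad's centre; its top is 28 mm above the worktop. An equal white stop sits on the other end. It marks the end for the tallest bottle. Origin: centre of its underside.
- timer: Light grey bench timer with a small display and three buttons, 72 x 72 mm, 19 mm high, lying loose among the bottles, face up; it must stay. Origin: centre of its underside.
Mind the look-alikes: they are no part of the job. What is shaped like the red_bottle but purple is not meant. What is shaped like the orange_bottle but turquoise is not meant.

How it is judged:
By the outcome, as a careful person would: the job done as asked, in the order asked, and still so for the second after the job is handed in, with the robot touching nothing.
It also fails if it takes over 96 s, if anything falls off the work surface, if the arm or the gripper's body presses on something with over 40 N, if the wrist force passes 120 N, or if a joint passes its speed limit or range.

## Robot

A 6-joint arm with a two-finger parallel gripper is mounted at the origin on a cart in front of the work surface, level with it; the furniture and walls round the work are solid. World frame = base frame: x ahead of the robot, y to its left, z up, the work surface at z = 0. Lengths are in m, angles in rad, forces in N, time in s.
With the tool pointing down it reaches from about 0.325 to 0.875 m from the base axis. Payload 4.4 kg.
Tool frame: the origin (TCP) lies midway between the tips of the shut fingers; the grasp point (between the pads) lies 19 mm behind it (ctrl.grip_depth is the distance from the TCP to the grasp point, in m); z points along the fingers, y is the line along which they close (so a half turn about z gives the same grasp; the last joint's range is limited). The gripper opens to 85 mm and grips with 20 to 120 N. Pads are 22 mm wide; open, the fingers measure 114 mm over their backs; the gripper's body (76 mm by 85 mm) begins 54 mm behind the grasp point. The pads swing forward as they close: fully open they stand 13 mm farther back than shut.
Start: joints at [-1.476, 0.207, 1.542, -0, 1.393, -0.15], TCP at [0.139, -0.558, 0.231] pointing down, gripper open.
Joint ranges: [-2.73, 2.73], [-0.86, 2.22], [0.23, 2.46], [-1.11, 4.25], [0.08, 2.63], [-2.82, 2.82]. Speed limits (rad/s): [2.79, 2.79, 3.14, 3.14, 3.14, 3.14].

## Interface

Orientations are given as a 3x3 rotation matrix whose columns are the frame's x, y, z axes.
In Python, from plant import readout, camera, ctrl gives the robot as it stands.
- The arm moves only by the tool play_rows, never from a script. Its argument "commands" is one flat list of numbers, 5 for each row, row after row: the opening, from 0 (shut) to 1 (fully open), then the shift along the world's x, y, z scaled (see below), then the turn about the world's z scaled (see below). A call has 1 to 12 rows; each row is the pose to reach, as a shift and turn from the pose commanded when the call began; what a row does not reach only later rows make up. The controller multiplies each number of a shift by 0.4 m and each number of a turn by 1.5 rad. A row lasts 1/8 s, in which the tool goes at most 62.5 mm and 10.7 degrees, less where a joint would pass 70% of its speed; a pose out of reach is approached as far as the arm can. A call with a number of a shift or a turn outside -1 to 1 is refused whole. A call with a gripper value outside its range is refused whole. The fingers move at their own pace and stop on an object; "grip_force" is the grip in N (left out, the last holds). Time passes only in rows, so rows that repeat a pose let the fingers close. It gives the time, the measured TCP pose, the force, the opening and the grip force at its end, in the units of the state.
- readout.get_obs(): the state, without advancing time (a new reading comes with each control period).
- camera(name): name is "scene" or "top"; returns a dict with "pixels" (400x640x3 uint8, blue, green, red), "fx", "fy", "cx", "cy" (pixels), "R" (3x3) and "t" (3): a world point X has camera coordinates R X + t. Camera axes: x right, y down, z forward; pixel columns grow to the right and rows downward; lengths in m; the calibration is good to about 2 mm. A picture is of the moment at which its call begins. There is no depth.
- ctrl.hand_in(): hands the job in; it is judged then, once.
The state is a dict: "t": time; "qpos": joint angles; "dq": joint speeds; "joint_efforts": joint torques, N m; "position": TCP position; "orientation": TCP orientation; "wrist_force": force on the tool from outside, world axes, zero at the start; "wrist_torque": the same for the moment, N m; "width": opening from 0.0 (shut) to 1.0 (fully open); "grasp_force": force on a finger pad.
Only numpy, scipy, OpenCV 4.12 (cv2) and the standard library are available. Lean on these libraries where they do the work, as an engineer would, in place of code of your own. Each camera call takes 0.05 s, during which the arm holds its last target. There are 200 camera calls.

## Working session

There is one attempt and no reset: what is moved stays moved. The work goes in short steps, Python scripts to look and compute and a tool call to move; the robot and the scene stay as the last step left them, time stands still between calls to the robot, and variables do not carry over. Pictures are saved under pics/ and viewed, at most 14 in all, crops included, and the job is handed in when it is done.

Besides the shell and the picture viewer there is one more tool, called after "Emit:" as name(argument=value, ...) on one line, values as JSON. play_rows: Moves the arm, as the interface text tells. Its arguments: {"type":"object","properties":{"commands":{"type":"array"},"grip_force":{"type":"number"}},"required":["commands"]}

```bash
mkdir -p pics; ls; python3 - <<'E'
from plant import readout,camera,ctrl
import cv2,numpy as np
for n in("top","scene"):
    c=camera(n);cv2.imwrite(f"pics/{n}0.png",c["pixels"]);np.savez(f"{n}0.npz",**c)
    print(n,c["fx"],c["fy"],c["cx"],c["cy"],np.round(c["R"],4).tolist(),c["t"])
o=readout.get_obs();print(o["t"],o["position"],np.round(o["orientation"],3).tolist(),o["width"],ctrl.grip_depth)
E
```

```text
pics
top 416.8171003096528 416.8171003096528 318.90833855869937 202.85944010695457 [[-0.0152, -0.9999, -0.0009], [-0.9765, 0.015, -0.2148], [0.2148, -0.0024, -0.9767]] [0.00851524 0.54050967 0.97146538]
scene 488.9424321203815 488.9424321203815 319.8270363362034 196.5098728681918 [[0.8471, -0.5312, -0.0194], [-0.4103, -0.6303, -0.6591], [0.3379, 0.5663, -0.7518]] [-0.44979304  0.25017152  0.9036181 ]
0.1 [ 0.1392783  -0.55715853  0.23022207] [[0.97, 0.242, -0.0], [0.242, -0.97, 0.002], [0.0, -0.002, -1.0]] 0.999451447530797 0.0187
```

View pics/top0.png

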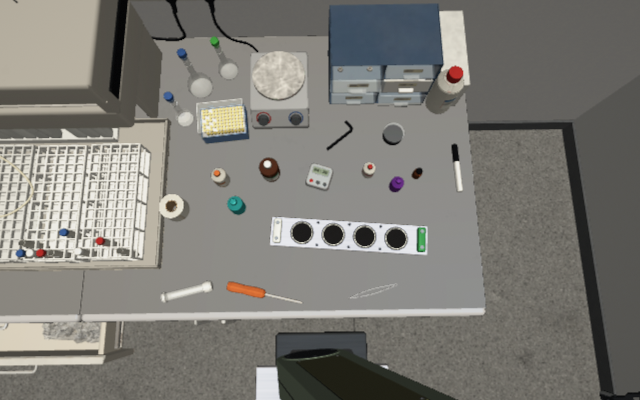

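View pics/scene0.png

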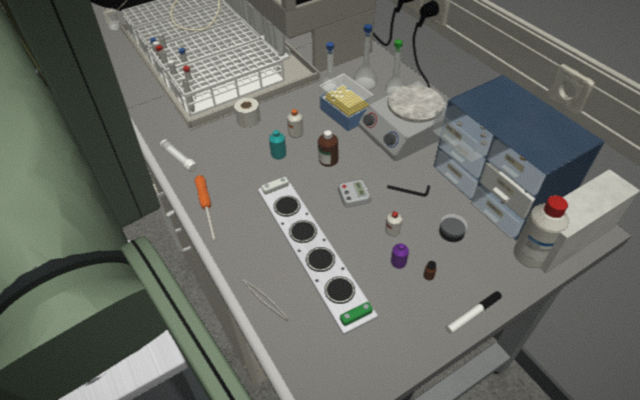

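The top view shows these candidates:
- **Amber:** (269,168).
- **Orange:** (219,176). Its look-alike is the turquoise bottle at (235,204).
- **Red:** (369,169). Its look-alikes are the purple bottle at (397,184) and the big red-capped bottle at (450,88).
- **Vial:** (417,173).

The green stop is on the right at (421,239), so pad_d gets amber, pad_c orange, pad_b red and pad_a the vial. I'll check this choice in one crop.

```bash
python3 - <<'E'
import cv2,numpy as np
a=cv2.imread("pics/top0.png")[150:260,200:440];b=cv2.imread("pics/scene0.png")[100:290,260:450]
a=cv2.resize(a,(720,330),interpolation=2);cv2.imwrite("pics/crop_top.png",a)
b=cv2.resize(b,(570,570),interpolation=2);cv2.imwrite("pics/crop_sc.png",b)
E
```

```text
(no output)
```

View pics/crop_top.png

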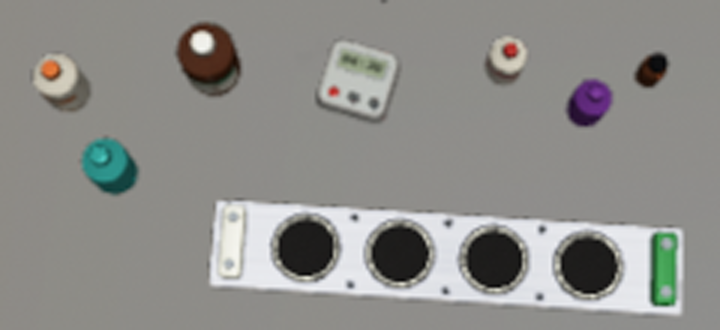

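View pics/crop_sc.png

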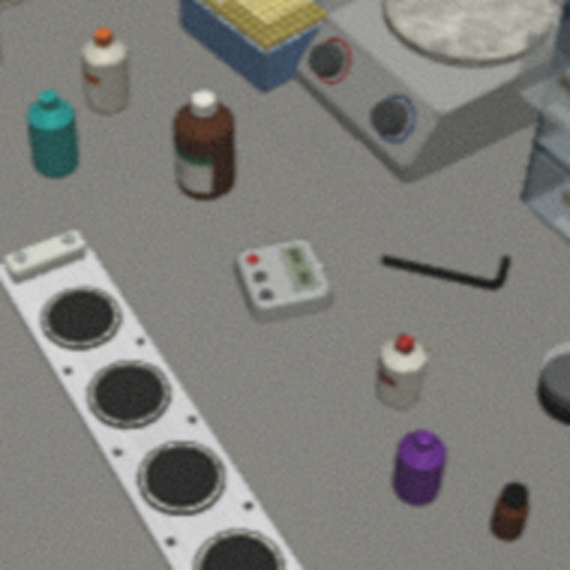

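The crops confirm the choice. Crop top: orange cap (50,68), amber's white cap (202,42), red cap (510,50), vial's black cap (657,62), green stop (664,268). Next I'll measure them.

```bash
cat > h.py <<'E'
import cv2,numpy as np
from scipy.optimize import least_squares
def ray(c,p):
    d=c["R"].T@np.array([(p[0]-c["cx"])/c["fx"],(p[1]-c["cy"])/c["fy"],1]);return -c["R"].T@c["t"],d
def onz(c,p,z):
    o,d=ray(c,p);return (o+d*(z-o[2])/d[2])
def proj(c,X):
    q=c["R"]@X+c["t"];return np.array([c["fx"]*q[0]/q[2]+c["cx"],c["fy"]*q[1]/q[2]+c["cy"]])
def tri(t,pt,s,ps):
    f=lambda X:np.r_[proj(t,X)-pt,proj(s,X)-ps]
    r=least_squares(f,onz(t,pt,.05));return r.x,abs(r.fun).max()
def blob(m,p,rad):
    w=np.zeros(m.shape[:2],np.uint8);cv2.circle(w,p,rad,255,-1);m=(m.astype(np.uint8)*255)&w
    n,l,st,ce=cv2.connectedComponentsWithStats(m);i=1+np.argmax(st[1:,4]);return ce[i],st[i,4]
def masks(im):
    hsv=cv2.cvtColor(im,cv2.COLOR_BGR2HSV);h,s,v=[hsv[...,i].astype(int) for i in range(3)]
    return dict(orange=(h<20)&(h>4)&(s>150)&(v>150),red=((h<7)|(h>172))&(s>150)&(v>110),white=(s<50)&(v>190),
      dark=(v<45),brown=(s>90)&(v<110)&((h<20)|(h>170)),green=(h>50)&(h<80)&(s>130),anyd=(v<75))
def pad(c,p):
    im=c["pixels"];m=(im.max(2)<70).astype(np.uint8)
    n,l,st,ce=cv2.connectedComponentsWithStats(m);k=l[p[1],p[0]]
    ct=max(cv2.findContours((l==k).astype(np.uint8),0,1)[0],key=len);e=cv2.fitEllipse(ct);return np.array(e[0]),e[1]
E
python3 - <<'E'
from h import *
t=dict(np.load("top0.npz"));s=dict(np.load("scene0.npz"))
mt,ms=masks(t["pixels"]),masks(s["pixels"])
for n,k,pt,rt,ps,rs,h in [("amber","white",(267,164),6,(328,134),6,.085),("orange","orange",(217,173),7,(294,113),7,.07),("red","red",(370,166),6,(395,214),6,.056),("vial","dark",(419,170),6,(431,264),7,.04)]:
    a,na=blob(mt[k],pt,rt);b,nb=blob(ms[k],ps,rs);X,e=tri(t,a,s,b)
    print(n,a.round(1),na,b.round(1),nb,"tri",X.round(4),round(e,2),"top",onz(t,a,h)[:2].round(4),"sc",onz(s,b,h)[:2].round(4))
T=[];S=[]
for i,(pt,ps) in enumerate([((302,233),(287,206)),((333,235),(303,231)),((365,237),(320,260)),((396,239),(340,290))]):
    a,ea=pad(t,pt);b,eb=pad(s,ps);T.append(onz(t,a,.013)[:2]);S.append(onz(s,b,.013)[:2]);print("pad",a.round(1),np.round(ea,1),b.round(1),np.round(eb,1),T[-1].round(4),S[-1].round(4))
P=(np.array(T)+S)/2;c=P.mean(0);u=(P[0]-P[3]);u/=np.linalg.norm(u)
for k in(1.5,.5,-.5,-1.5):print((c+u*k*.08).round(4))
print("u",u)
o=[onz(t,(x,y),.019)[:2] for x,y in [(200+320/3,150+110/3),(200+383/3,150+120/3),(200+397/3,150+52/3),(200+335/3,150+42/3)]];print(np.round(o,3))
for p in((235,200),(397,180)):print("lookalike",onz(t,p,.05)[:2])
E
```

```text
amber [266.8 163.6] 35 [327.5 132.4] 22 tri [0.6341 0.1269 0.0876] 0.28 top [0.6357 0.127 ] sc [0.635  0.1294]
orange [216.4 172.7] 22 [294. 111.] 11 tri [0.6175 0.2535 0.072 ] 0.27 top [0.6188 0.2538] sc [0.6179 0.2558]
red [369.8 166.4] 13 [394.5 213.7] 14 tri [ 0.6325 -0.1293  0.0563] 0.35 top [ 0.6336 -0.1297] sc [ 0.6321 -0.129 ]
vial [418.5 170.8] 29 [431.1 265.1] 45 tri [ 0.6249 -0.2566  0.0356] 0.44 top [ 0.6248 -0.256 ] sc [ 0.6217 -0.2583]
pad [301.5 232.2] [17.5 17.7] [286.5 205. ] [15.  19.9] [0.4749 0.0456] [0.473  0.0458]
pad [332.9 234.2] [17.2 17.9] [302.5 230.6] [16.5 21.1] [ 0.4686 -0.0341] [ 0.4666 -0.0345]
pad [364.3 236.2] [17.2 17.9] [320.  258.4] [18.  22.3] [ 0.4622 -0.1139] [ 0.4603 -0.114 ]
pad [395.8 238.1] [17.2 18.2] [339.5 289.1] [20.4 23.6] [ 0.4562 -0.1935] [ 0.4541 -0.194 ]
[0.4739 0.0456]
[ 0.4676 -0.0342]
[ 0.4613 -0.114 ]
[ 0.4551 -0.1937]
u [0.07840662 0.99692146]
[[ 0.593  0.031]
 [ 0.583 -0.023]
 [ 0.644 -0.036]
 [ 0.654  0.018]]
lookalike [0.55302772 0.20966007]
lookalike [ 0.59852515 -0.19765695]
```

Emit:
play_rows(commands=[1,0.31,0.43,0,0.4,1,0.62,0.856,0,0.832,1,0.62,0.856,0,0.832,1,0.62,0.856,0,0.832,1,0.62,0.856,0,0.832,1,0.62,0.856,0,0.832,1,0.62,0.856,0,0.832,1,0.62,0.856,0,0.832,1,0.62,0.856,0,0.832,1,0.62,0.856,0,0.832], grip_force=25)

```text
t: 1.35
position: [0.3867, -0.2164, 0.2311]
orientation: [[0.08, 0.997, -0.001], [0.997, -0.08, -0.0], [-0.0, -0.001, -1.0]]
wrist_force: [0.3, -0.4, -0.8]
width: 0.998
grasp_force: 0.0
```

Emit:
play_rows(commands=[1,0.62,0.858,0,0,1,0.62,0.858,0,0,1,0.62,0.858,0,0,1,0.62,0.858,0,0,1,0.62,0.858,0,0,1,0.62,0.858,0,0,1,0.62,0.858,0,0,1,0.62,0.858,0,0,1,0.62,0.858,0,0,1,0.62,0.858,0,0])

```text
t: 2.6
position: [0.635, 0.1258, 0.2313]
orientation: [[0.081, 0.997, -0.0], [0.997, -0.081, -0.0], [-0.0, -0.0, -1.0]]
wrist_force: [0.2, -0.1, -0.5]
width: 1.002
grasp_force: 0.0
```

Emit:
play_rows(commands=[1,0,0,-0.15,0,1,0,0,-0.3,0,1,0,0,-0.4,0,1,0,0,-0.48,0,1,0,0,-0.515,0,1,0,0,-0.515,0,0,0,0,-0.515,0,0,0,0,-0.515,0,0,0,0,-0.515,0,0,0,0,-0.515,0,0,0,0,-0.515,0,0,0,0,-0.515,0], grip_force=25)

```text
t: 4.1
position: [0.6367, 0.1279, 0.0272]
orientation: [[0.078, 0.997, 0.003], [0.997, -0.078, -0.0], [0.0, 0.003, -1.0]]
wrist_force: [-1.0, -1.2, 5.2]
width: 0.545
grasp_force: 26.2
```

Emit:
play_rows(commands=[0,0,0,0.05,0,0,0,0,0.13,0,0,0,0,0.23,0,0,-0.03,-0.05,0.31,0,0,-0.09,-0.15,0.35,0,0,-0.16,-0.28,0.35,0,0,-0.24,-0.42,0.35,0,0,-0.32,-0.56,0.35,0,0,-0.39,-0.69,0.35,0,0,-0.43,-0.77,0.35,0,0,-0.45,-0.802,0.35,0,0,-0.45,-0.802,0.35,0])

```text
t: 5.6
position: [0.4553, -0.1933, 0.1658]
orientation: [[0.079, 0.997, 0.001], [0.997, -0.079, 0.0], [0.0, 0.001, -1.0]]
wrist_force: [-0.3, 0.9, -0.6]
width: 0.545
grasp_force: 26.1
```

```bash
python3 - <<'E'
from plant import readout,camera
import cv2
o=readout.get_obs();print(o["position"],o["width"],o["grasp_force"],o["wrist_force"])
cv2.imwrite("pics/s1.png",camera("scene")["pixels"])
E
```

```text
[ 0.45529855 -0.19328496  0.16580236] 0.5445903904769588 26.094544161460362 [-0.27304301  0.88794975 -0.55502709]
```

View pics/s1.png

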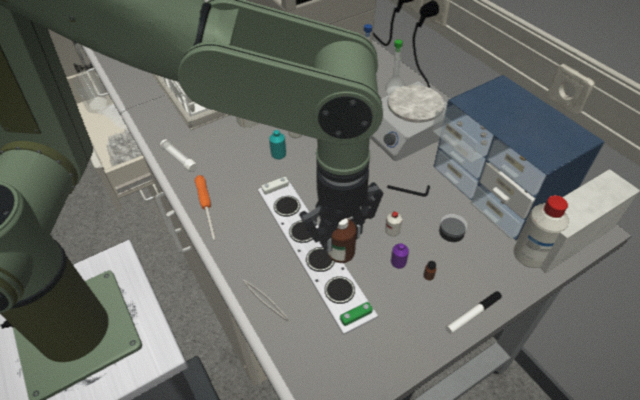

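The amber bottle is held upright at pixel (341,240), over the far end of the rail. I'll lower it and release.

Emit:
play_rows(commands=[0,0,0,-0.08,0,0,0,0,-0.18,0,0,0,0,-0.25,0,0,0,0,-0.29,0,0,0,0,-0.305,0,0,0,0,-0.311,0,0,0,0,-0.311,0,0,0,0,-0.311,0])

```text
t: 6.65
position: [0.456, -0.1935, 0.0418]
orientation: [[0.078, 0.997, 0.002], [0.997, -0.078, -0.001], [-0.001, 0.002, -1.0]]
wrist_force: [0.3, 0.5, -0.9]
width: 0.544
grasp_force: 26.1
```

Emit:
play_rows(commands=[0,0,0,-0.004,0,0,0,0,-0.004,0,0.7,0,0,-0.004,0,0.9,0,0,-0.004,0,1,0,0,-0.004,0,1,0,0,-0.004,0,1,0,0,0.05,0,1,0,0,0.15,0,1,0,0,0.25,0,1,0,0,0.35,0,1,0,0,0.4,0,1,0,0,0.4,0])

```text
t: 8.15
position: [0.4566, -0.1938, 0.2028]
orientation: [[0.078, 0.997, 0.004], [0.997, -0.078, -0.003], [-0.002, 0.004, -1.0]]
wrist_force: [0.8, 0.5, -0.4]
width: 1.0
grasp_force: 0.0
```

Emit:
play_rows(commands=[1,0.15,0.4,0,0,1,0.36,1,0,0,1,0.36,1,0,0,1,0.36,1,0,0,1,0.36,1,0,0,1,0.36,1,0,0,1,0.36,1,0,0,1,0.36,1,0,0,1,0.36,1,0,0,1,0.36,1,0,0])

```text
t: 9.4
position: [0.5987, 0.2054, 0.2001]
orientation: [[0.08, 0.997, -0.002], [0.997, -0.08, -0.001], [-0.001, -0.002, -1.0]]
wrist_force: [0.2, 0.6, 0.5]
width: 0.999
grasp_force: 0.0
```

```bash
python3 - <<'E'
from h import *
from plant import readout,camera
t=camera("top");s=camera("scene");mt,ms=masks(t["pixels"]),masks(s["pixels"])
X=np.array([.4551,-.1937,.098]);a,na=blob(mt["white"],tuple(int(v) for v in proj(t,X)),7);b,nb=blob(ms["white"],tuple(int(v) for v in proj(s,X)),7)
print(a,na,b,nb,tri(t,a,s,b),readout.get_obs()["position"])
cv2.imwrite("pics/s2.png",s["pixels"])
E
```

```text
[403.15555556 233.04444444] 45 [340.22 264.08] 50 (array([ 0.45510074, -0.19459673,  0.09989123]), np.float64(0.5619035366875096)) [0.59912602 0.20548107 0.20073981]
```

View pics/s2.png

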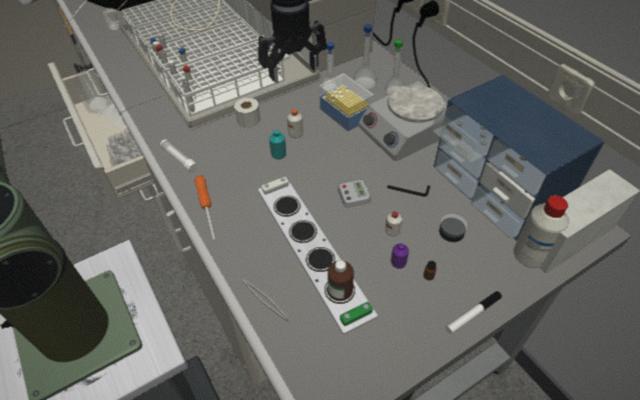

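Amber stands upright and centred on its pad at (340,280). Orange is next.

Emit:
play_rows(commands=[1,0.046,0.12,0,0,1,0.046,0.12,0,0,1,0.046,0.12,-0.13,0,1,0.046,0.12,-0.26,0,1,0.046,0.12,-0.38,0,1,0.046,0.12,-0.45,0,1,0.046,0.12,-0.468,0,0,0.046,0.12,-0.468,0,0,0.046,0.12,-0.468,0,0,0.046,0.12,-0.468,0,0,0.046,0.12,-0.468,0,0,0.046,0.12,-0.468,0])

```text
t: 11.0
position: [0.6193, 0.2554, 0.016]
orientation: [[0.078, 0.997, 0.004], [0.997, -0.078, 0.001], [0.001, 0.003, -1.0]]
wrist_force: [-0.4, 0.0, 5.4]
width: 0.431
grasp_force: 25.6
```

Emit:
play_rows(commands=[0,0,0,0.05,0,0,0,0,0.14,0,0,0,0,0.25,0,0,-0.02,-0.05,0.33,0,0,-0.06,-0.15,0.35,0,0,-0.12,-0.29,0.35,0,0,-0.19,-0.44,0.35,0,0,-0.26,-0.6,0.35,0,0,-0.32,-0.75,0.35,0,0,-0.37,-0.86,0.35,0,0,-0.391,-0.92,0.35,0,0,-0.391,-0.92,0.35,0])

```text
t: 12.5
position: [0.461, -0.1146, 0.1547]
orientation: [[0.082, 0.997, 0.001], [0.997, -0.082, -0.001], [-0.0, 0.001, -1.0]]
wrist_force: [0.6, -0.0, -0.2]
width: 0.427
grasp_force: 25.3
```

Emit:
play_rows(commands=[0,0,0,-0.08,0,0,0,0,-0.18,0,0,0,0,-0.25,0,0,0,0,-0.29,0,0,0,0,-0.305,0,0,0,0,-0.311,0,0,0,0,-0.314,0,0,0,0,-0.314,0,0,0,0,-0.314,0])

```text
t: 13.62
position: [0.4623, -0.1135, 0.029]
orientation: [[0.078, 0.997, 0.002], [0.997, -0.078, -0.001], [-0.001, 0.002, -1.0]]
wrist_force: [-0.3, 0.3, 2.6]
width: 0.433
grasp_force: 25.5
```

Contact felt (2.6 N). I'll release and rise.

Emit:
play_rows(commands=[0.6,0,0,0,0,0.8,0,0,0,0,1,0,0,0,0,1,0,0,0,0,1,0,0,0.06,0,1,0,0,0.16,0,1,0,0,0.28,0,1,0,0,0.38,0,1,0,0,0.43,0,1,0,0,0.43,0])

```text
t: 14.88
position: [0.4627, -0.1136, 0.202]
orientation: [[0.078, 0.997, 0.004], [0.997, -0.078, -0.002], [-0.002, 0.004, -1.0]]
wrist_force: [0.7, -0.1, -0.0]
width: 0.999
grasp_force: 0.0
```

Emit:
play_rows(commands=[0.8,0.15,-0.014,0,0,0.8,0.3,-0.028,0,0,0.8,0.428,-0.039,0,0,0.8,0.428,-0.039,0,0,0.8,0.428,-0.039,0,0,0.8,0.428,-0.039,-0.14,0,0.8,0.428,-0.039,-0.28,0,0.8,0.428,-0.039,-0.4,0,0.8,0.428,-0.039,-0.46,0,0.8,0.428,-0.039,-0.48,0,0.8,0.428,-0.039,-0.48,0])

```text
t: 16.25
position: [0.632, -0.1287, 0.0087]
orientation: [[0.078, 0.997, 0.0], [0.997, -0.078, -0.0], [-0.0, 0.0, -1.0]]
wrist_force: [0.9, 0.6, -0.4]
width: 0.799
grasp_force: 0.0
```

Emit:
play_rows(commands=[0,0,0,0,0,0,0,0,0,0,0,0,0,0,0,0,0,0,0,0,0,0,0,0,0,0,0,0,0,0])

```text
t: 17.0
position: [0.6337, -0.1291, 0.0099]
orientation: [[0.078, 0.997, 0.002], [0.997, -0.078, -0.001], [-0.001, 0.002, -1.0]]
wrist_force: [-1.1, 0.4, 6.0]
width: 0.359
grasp_force: 25.0
```

Emit:
play_rows(commands=[0,0,0,0.05,0,0,0,0,0.14,0,0,0,0,0.25,0,0,-0.02,0.01,0.33,0,0,-0.07,0.04,0.35,0,0,-0.15,0.09,0.35,0,0,-0.24,0.14,0.35,0,0,-0.32,0.19,0.35,0,0,-0.38,0.22,0.35,0,0,-0.413,0.237,0.35,0,0,-0.413,0.237,0.35,0])

```text
t: 18.38
position: [0.4672, -0.0337, 0.1487]
orientation: [[0.077, 0.997, 0.001], [0.997, -0.077, -0.0], [-0.0, 0.001, -1.0]]
wrist_force: [1.0, -0.2, -1.3]
width: 0.361
grasp_force: 25.0
```

```bash
python3 - <<'E'
from plant import readout,camera
import cv2
cv2.imwrite("pics/s3.png",camera("scene")["pixels"]);print(readout.get_obs()["position"])
E
```

```text
[ 0.46812403 -0.03412182  0.14880911]
```

View pics/s3.png

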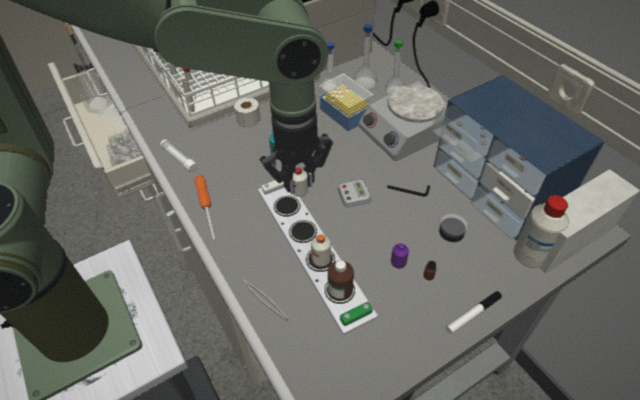

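Red is held at (299,178), with amber and orange standing on their pads. Lowering it onto pad_b.

Emit:
play_rows(commands=[0,0,0,-0.08,0,0,0,0,-0.18,0,0,0,0,-0.25,0,0,0,0,-0.29,0,0,0,0,-0.305,0,0,0,0,-0.311,0,0,0,0,-0.315,0,0,0,0,-0.315,0,0,0,0,-0.315,0])

```text
t: 19.55
position: [0.4683, -0.0341, 0.0229]
orientation: [[0.078, 0.997, 0.002], [0.997, -0.078, -0.001], [-0.0, 0.002, -1.0]]
wrist_force: [0.1, 0.1, 0.8]
width: 0.359
grasp_force: 25.2
```

Emit:
play_rows(commands=[0,0,0,-0.002,0,0.5,0,0,-0.002,0,0.65,0,0,-0.002,0,0.8,0,0,-0.002,0,0.8,0,0,-0.002,0,0.8,0,0,0.06,0,0.8,0,0,0.16,0,0.8,0,0,0.28,0,0.8,0,0,0.38,0,0.8,0,0,0.44,0,0.8,0,0,0.44,0])

```text
t: 20.92
position: [0.469, -0.0343, 0.2002]
orientation: [[0.078, 0.997, 0.005], [0.997, -0.078, -0.001], [-0.001, 0.005, -1.0]]
wrist_force: [-0.3, 0.3, -0.2]
width: 0.8
grasp_force: 0.0
```

Emit:
play_rows(commands=[0.65,0.1,-0.14,0,0,0.65,0.2,-0.28,0,0,0.65,0.3,-0.42,0,0,0.65,0.39,-0.557,0,0,0.65,0.39,-0.557,0,0,0.65,0.39,-0.557,0,0,0.65,0.39,-0.557,-0.14,0,0.65,0.39,-0.557,-0.28,0,0.65,0.39,-0.557,-0.4,0,0.65,0.39,-0.557,-0.46,0,0.65,0.39,-0.557,-0.487,0,0.65,0.39,-0.557,-0.487,0])

```text
t: 22.42
position: [0.6225, -0.2555, 0.0025]
orientation: [[0.077, 0.997, -0.002], [0.997, -0.077, 0.001], [0.001, -0.002, -1.0]]
wrist_force: [-0.7, -0.2, -0.5]
width: 0.649
grasp_force: 0.0
```

Emit:
play_rows(commands=[0,0,0,0,0,0,0,0,0,0,0,0,0,0,0,0,0,0,0,0,0,0,0,0,0,0,0,0,0,0])

```text
t: 23.18
position: [0.6246, -0.2573, 0.0053]
orientation: [[0.078, 0.997, 0.003], [0.997, -0.078, -0.001], [-0.001, 0.003, -1.0]]
wrist_force: [-1.3, 0.6, 5.3]
width: 0.245
grasp_force: 24.9
```

Emit:
play_rows(commands=[0,0,0,0.05,0,0,0,0,0.14,0,0,0,0,0.25,0,0,0,0,0.34,0,0,-0.03,0.06,0.38,0,0,-0.09,0.18,0.38,0,0,-0.16,0.33,0.38,0,0,-0.23,0.48,0.38,0,0,-0.3,0.62,0.38,0,0,-0.35,0.71,0.38,0,0,-0.375,0.757,0.38,0,0,-0.375,0.757,0.38,0])

```text
t: 24.68
position: [0.4734, 0.0467, 0.156]
orientation: [[0.076, 0.997, 0.001], [0.997, -0.076, -0.001], [-0.001, 0.002, -1.0]]
wrist_force: [-0.3, -1.3, -0.7]
width: 0.239
grasp_force: 24.6
```

Emit:
play_rows(commands=[0,0,0,-0.08,0,0,0,0,-0.18,0,0,0,0,-0.26,0,0,0,0,-0.31,0,0,0,0,-0.33,0,0,0,0,-0.338,0,0,0,0,-0.343,0,0,0,0,-0.343,0,0,0,0,-0.343,0])

```text
t: 25.8
position: [0.4739, 0.0462, 0.0187]
orientation: [[0.078, 0.997, 0.001], [0.997, -0.078, -0.0], [-0.0, 0.001, -1.0]]
wrist_force: [0.6, -0.5, 0.4]
width: 0.245
grasp_force: 24.6
```

Emit:
play_rows(commands=[0,0,0,-0.002,0,0,0,0,-0.002,0,0.35,0,0,-0.002,0,0.5,0,0,-0.002,0,0.7,0,0,-0.002,0,0.7,0,0,-0.002,0,0.7,0,0,0.06,0,0.7,0,0,0.16,0,0.7,0,0,0.28,0,0.7,0,0,0.4,0,0.7,0,0,0.5,0,0.7,0,0,0.6,0])

```text
t: 27.3
position: [0.4731, 0.0461, 0.2595]
orientation: [[0.078, 0.997, 0.0], [0.997, -0.078, -0.0], [-0.0, 0.0, -1.0]]
wrist_force: [1.1, -0.6, -0.2]
width: 0.701
grasp_force: 0.0
```

Emit:
play_rows(commands=[1,0,0.4,0,0,1,0,0.5,0,0,1,0,0.6,0,0,1,0,0.6,0,0,1,0,0.6,0,0,1,0,0.6,0,0,1,0,0.6,0,0])

```text
t: 28.18
position: [0.4735, 0.2848, 0.258]
orientation: [[0.08, 0.997, -0.0], [0.997, -0.08, -0.001], [-0.001, -0.0, -1.0]]
wrist_force: [-0.3, -0.9, 0.8]
width: 0.999
grasp_force: 0.0
```

```bash
python3 - <<'E'
from h import *
from plant import readout,camera
t=camera("top");s=camera("scene");mt,ms=masks(t["pixels"]),masks(s["pixels"])
for n,k,X in [("amber","white",(.4551,-.1937,.1)),("orange","orange",(.4613,-.114,.084)),("red","red",(.4676,-.0342,.07)),("vial","dark",(.4739,.0456,.05))]:
    X=np.array(X);r=[]
    for c,m in((t,mt),(s,ms)):
        try:r.append(blob(m[k],tuple(int(v) for v in proj(c,X)),7)[0])
        except Exception as e:r.append(None)
    if None in [type(x) if x is None else 1 for x in r] or any(x is None for x in r):print(n,r);continue
    Y,e=tri(t,r[0],s,r[1]);print(n,(Y-X).round(4),round(e,2))
a=cv2.resize(t["pixels"][150:260,190:440],(750,330),interpolation=2);cv2.imwrite("pics/f_top.png",a);cv2.imwrite("pics/f_sc.png",s["pixels"])
E
```

```text
amber [ 0.0001 -0.0009 -0.0002] 0.47
orange [ 0.0011 -0.0009  0.0001] 0.42
red [ 0.0008  0.0001 -0.0011] 0.55
vial [ 0.0012  0.0035 -0.0046] 0.32
```

View pics/f_top.png

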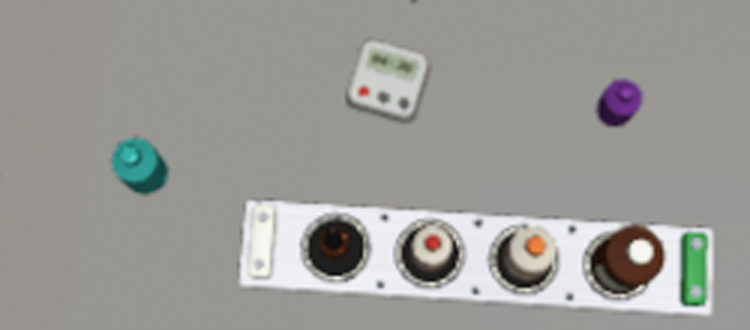

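View pics/f_sc.png

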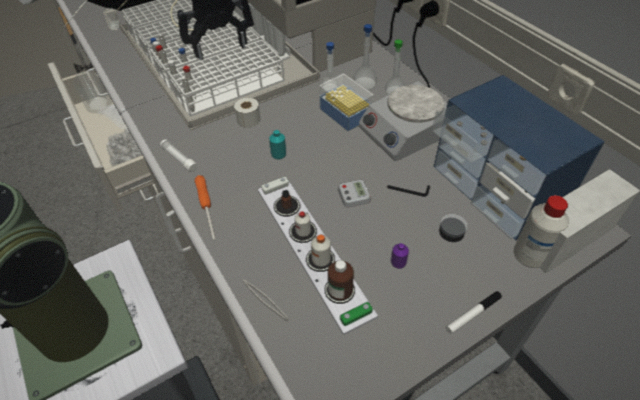

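All four bottles stand centred and upright, in order amber, orange, red, vial from the green stop. The timer and look-alikes have not moved: timer at (387,80), turquoise at (139,165), purple at (620,102) in the crop. The vial's offset reading is contaminated by its dark cap against the black pad.

```bash
python3 -c "
from plant import ctrl
print(ctrl.hand_in())"
```

```text
the job is handed in; nothing more can be done
None
```

The job is handed in at about 28 s: from the green stop, amber, orange, red and the vial stand upright on their pads. The first three measured within about 1.5 mm of centre, the vial was judged by eye, and the timer was left untouched.

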